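# Feel for the catch and spring the bath cover

## Robot

A 7-joint arm with a two-finger parallel gripper is mounted at the origin on the work surface. World frame = base frame: x ahead of the robot, y to its left, z up, the work surface at z = 0. Lengths are in mm, angles in degrees, forces in N, time in s.
With the tool pointing down it reaches from about 350 to 900 mm from the base axis. Payload 8.1 kg.
Tool frame: the origin (TCP) lies on the centre line of the jaws, within the pads' length; the fingertips stand 11 mm ahead of it and the grasp point (between the pads) lies 8 mm behind it; z points along the fingers, y is the line along which they close (so a half turn about z gives the same grasp; the last joint's range is limited). The gripper opens to 85 mm and grips with 20 to 120 N. Pads are 22 mm wide; open, the fingers measure 114 mm over their backs; the gripper's body (76 mm by 85 mm) begins 54 mm behind the grasp point. The pads swing forward as they close: fully open they stand 13 mm farther back than shut.
Start: joints at [-75.321, 24.895, 1.432, 90.138, -0.665, 64.973, -4.303], TCP at [219.497, 585.203, 242.323] pointing down, gripper open.
Joint ranges: [-149.89, 149.89], [-25.12, 119.58], [-72.63, 75.52], [4.76, 147.25], [-75.54, 255.54], [6.69, 114.76], [-157.13, 157.13]. Speed limits (degrees/s): [127.2, 127.2, 172.46, 172.46, 180, 180, 180].

## Interface

Orientations are given as a 3x3 rotation matrix whose columns are the frame's x, y, z axes.
In Python, from plant import monitor, vision, order gives the robot as it stands.
- The arm moves only by the tool move_arm, never from a script. Its argument "steps" is a list of rows, each an object of numbers: "wx", "wy", "wz": the turn, a rotation vector about the world's x, y, z in rad; "tx", "ty", "tz": the shift along the world's x, y, z in cm; "hand": the finger opening in cm, from 0 to 8.54. In form: [{"wx": .., "wy": .., "wz": .., "tx": .., "ty": .., "tz": .., "hand": ..}, ...]. A call has exactly 5 rows; each row is the pose to reach, as a shift and turn from the pose commanded when the call began; what a row does not reach only later rows make up. A row lasts 1/12 s, in which the tool goes at most 41.7 mm and 7.16 degrees, less where a joint would pass 70% of its speed; a pose out of reach is approached as far as the arm can. A call with a gripper value outside its range is refused whole. The fingers move at their own pace and stop on an object; the grip force is fixed at half the most. Time passes only in rows, so rows that repeat a pose let the fingers close, or fill a call up. It gives the time, the measured TCP pose, the force, the opening and the grip force at its end, in the units of the state.
- monitor.sense(): the state, without advancing time (a new reading comes with each control period).
- vision.read_camera(name): name is "scene" or "top" or "wrist"; returns the picture (420x560x3 uint8, red, green, blue); there is no depth.
- vision.camera_params(name): a dict with "fx", "fy", "cx", "cy" (pixels), "dist" ([k1, k2, p1, p2, k3] as OpenCV has them; the pictures are not rectified), "position" and "attitude" of the camera in the world; the wrist camera has in their place "mount" (4x4, takes a point from camera to tool coordinates, whose origin is the TCP and whose axes are the flange's). Camera axes: x right, y up, looking along -z (the intrinsics and any distortion apply to the point x, -y, -z); pixel columns grow to the right and rows downward; lengths in mm; the calibration is good to about 2 mm. A picture is of the moment at which its call begins: read the wrist's pose just before it. camera_params takes no time and is no camera call.
- order.sign_off(): hands the job in; it is judged then, once.
The state is a dict: "time_s": time; "qpos": joint angles; "qd": joint speeds; "joint_torque": joint torques, N m; "eef_pos": TCP position; "tcp_rot": TCP orientation; "contact_force": force on the tool from outside, world axes, zero at the start; "torque": the same for the moment, N m; "finger_gap": finger opening in mm; "grasp_force": force on a finger pad.
Only numpy, scipy, OpenCV 4.12 (cv2) and the standard library are available. Lean on these libraries where they do the work, as an engineer would, in place of code of your own. Each camera call takes 0.05 s, during which the arm holds its last target. There are 200 camera calls.

## Task

The stainless cover of the bottle roller bath is held shut by a catch in a finger notch somewhere along the bath's front rim. Starting at either end of the rim, run a fingertip along its top until you find the notch, then press the catch down inside it until the cover springs up, and take the hand away. Leave the cover standing ajar as it springs, without lifting it further, and do not disturb the glassware around the bath.

Things in the scene. Friction and masses are not known exactly. Their poses are not given: they have to be found in the camera images.
- bath: bottle roller bath, fixed: a white box 300 deep x 500 wide x 125 high under a stainless cover with a clear window, hinged at the back. Origin on the bench under the middle of its front face; x to its back (away from the robot), y along the front to its left, z up. The front rim is a level, flat, rigid steel rail 500 long, x 0 to 36, top 130 above the bench, broken by one finger notch
- rim_left (a point): left end (+y end) of the front rim, on its top, half-way across its 36 depth; axes as the bath. Somewhere along the rim is the notch, the same plain steel: 48 long, open to the front and the top, cut right across the rim. Its middle is at most 65 to either side of the rim's middle
- rim_right (a point): right end of the front rim, 500 from the left end, on its top, half-way across its 36 depth; axes as the bath. The rim has no other gap than the notch
- catch (a joint): angle of the catch, a steel plate 43 long in the notch, its top 8 below the rim's top, with a nose at its rear (36 to 45 behind the front face, 5 above the rim) hooked over the cover's flange: 0 at rest, 0.30 right down (plate's middle down 6). It hinges at its rear, starts at about 3 N, lets the cover go at about 0.2 with 7 to 10 N on its middle or front, and springs back when released
- reagent: amber glass bottle, 38 across, 75 high, white cap, standing on the bench near the bath; origin at the centre of its underside. Leave alone
- jar: clear sample jar, 52 across, 70 high, white lid, standing on the bench near the bath; origin at the centre of its underside. Leave alone
- beaker: glass beaker, 60 across, 75 high, open, standing on the bench near the bath; origin at the centre of its underside. Leave alone
- cover_lip (a point): middle of the front edge of the cover's flange, on its top: level with the rim's top and 40 behind the bath's front face while latched. Once let go, a spring lifts it by itself about 37 (up and slightly back), and it stays there. The cover is 500 wide, 260 front to back, hinged at the back; its raised part, 23 higher, begins 63 behind the front face

How it is judged:
By the outcome, as a careful person would: the job done as asked, in the order asked, and still so for the second after the job is handed in, with the robot touching nothing.
It also fails if it takes over 58 s, if anything falls off the work surface, if the arm or the gripper's body presses on something with over 40 N, if the wrist force passes 120 N, or if a joint passes its speed limit or range.

## Working session

There is one attempt and no reset: what is moved stays moved. The work goes in short steps, Python scripts to look and compute and a tool call to move; the robot and the scene stay as the last step left them, time stands still between calls to the robot, and variables do not carry over. Pictures are saved under pics/ and viewed, at most 10 in all, crops included, and the job is handed in when it is done.

Besides the shell and the picture viewer there is one more tool, called after "Call:" by a JSON object that holds its "fn" and its "kwargs". move_arm: Moves the arm, as the interface text tells. Its arguments: {"type":"object","properties":{"steps":{"type":"array"}},"required":["steps"]}

```bash
mkdir -p pics; python3 - <<'E'
from plant import monitor, vision
import cv2,numpy as np
s=monitor.sense();print({k:np.round(v,3).tolist() for k,v in s.items()})
for n in("scene","top"):
    im=vision.read_camera(n);cv2.imwrite(f"pics/{n}0.png",im[:,:,::-1]);print(n,vision.camera_params(n))
print(vision.camera_params("wrist"))
E
```

```text
{'time_s': 0.0, 'qpos': [-75.322, 24.938, 1.429, 90.189, -0.666, 64.973, -4.304], 'qd': [-0.044, 0.007, 0.0, -0.149, -0.112, -0.066, -0.038], 'joint_torque': [-0.001, -67.047, 1.025, -31.622, 0.015, 0.012, 0.0], 'eef_pos': [219.306, 584.735, 241.504], 'tcp_rot': [[-0.936, 0.351, -0.0], [0.351, 0.936, -0.002], [-0.0, -0.002, -1.0]], 'contact_force': [-0.334, 0.301, -0.406], 'torque': [0.013, -0.027, 0.004], 'grasp_force': 0.0, 'finger_gap': 85.402}
scene {'fx': 519.0912295667238, 'fy': 519.0912295667238, 'cx': 276.4940967879914, 'cy': 201.96451226488605, 'dist': array([0.00859245, 0.        , 0.        , 0.        , 0.        ]), 'position': array([1441.9507062 , -135.90381165, 1159.60813979]), 'attitude': array([[ 0.1382981 , -0.76087562,  0.63398889],
       [ 0.99025541,  0.11681247, -0.0758226 ],
       [-0.01636624,  0.63829706,  0.76961615]])}
top {'fx': 381.83396645952024, 'fy': 381.83396645952024, 'cx': 279.99631229761974, 'cy': 209.59009521170455, 'dist': array([-0.00753117,  0.        ,  0.        ,  0.        ,  0.        ]), 'position': array([471.08186533, -22.35950796, 880.53040713]), 'attitude': array([[-0.01023093,  0.98883543, -0.14866008],
       [-0.99951317, -0.00573069,  0.0306689 ],
       [ 0.02947457,  0.14890148,  0.98841267]])}
{'fx': 334.25048111075773, 'fy': 334.25048111075773, 'cx': 281.3803756962034, 'cy': 209.39979875023374, 'dist': array([-0.02269754,  0.        ,  0.        ,  0.        ,  0.        ]), 'mount': array([[ 8.03549034e-04,  9.44914600e-01,  3.27315984e-01,
         8.49497442e+01],
       [ 9.99999608e-01, -6.37240768e-04, -6.15339986e-04,
        -2.63642138e-01],
       [-3.72864647e-04,  3.27316350e-01, -9.44914741e-01,
        -1.31303978e+02],
       [ 0.00000000e+00,  0.00000000e+00,  0.00000000e+00,
         1.00000000e+00]])}
```

View pics/scene0.png

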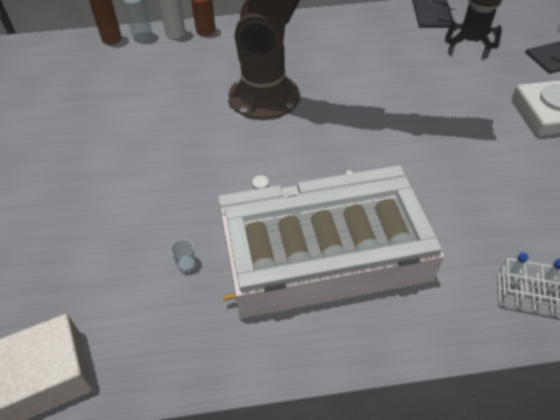

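View pics/top0.png

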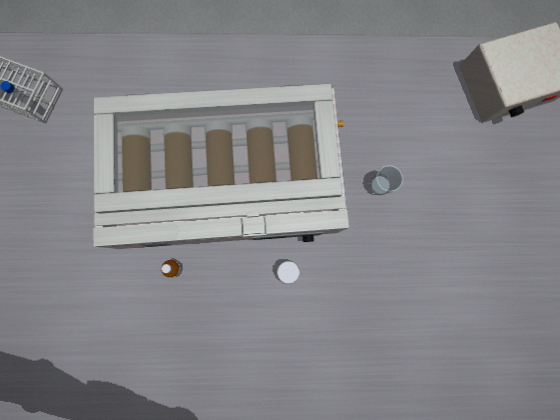

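Both views show the bath. In the top view the rim runs from about (97,237) to (346,220), with the notch near (254,226). In the scene view the notch is near (290,192). The right end is nearer the notch. I'll enlarge both to get accurate corners.

```bash
cat >h.py <<'E'
import numpy as np,cv2
from plant import vision
def ray(n,uv):
    p=vision.camera_params(n);K=np.array([[p['fx'],0,p['cx']],[0,p['fy'],p['cy']],[0,0,1]])
    u=cv2.undistortPoints(np.array([[uv]],float),K,p['dist'])[0,0]
    return p['position'],p['attitude']@np.array([u[0],-u[1],-1])
def plane(n,uv,z):
    o,d=ray(n,uv);return o+d*(z-o[2])/d[2]
def tri(a,b):
    (o1,d1),(o2,d2)=ray("top",a),ray("scene",b)
    t=np.linalg.lstsq(np.c_[d1,-d2],o2-o1,rcond=None)[0]
    p,q=o1+t[0]*d1,o2+t[1]*d2;return (p+q)/2,np.linalg.norm(p-q)
E
python3 - <<'E'
import cv2,numpy as np
t=cv2.imread("pics/top0.png");s=cv2.imread("pics/scene0.png")
a=cv2.resize(t[195:255,85:355],None,fx=2.9,fy=2.9,interpolation=2)[:, :780]
b=cv2.resize(s[160:220,212:412],None,fx=3.9,fy=3.9,interpolation=2)
cv2.imwrite("pics/z.png",np.vstack([a[:,:780],b[:,:780]]))
print(a.shape,b.shape)
E
```

```text
(174, 780, 3) (234, 780, 3)
```

View pics/z.png

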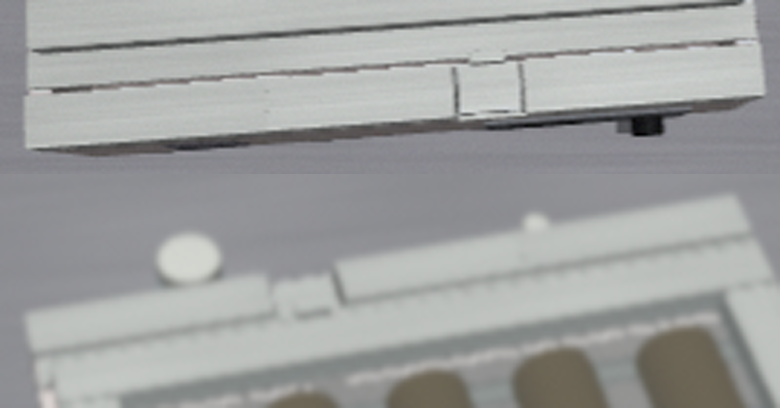

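The enlarged top crop has the rim front corners at (25,149) and (764,96), and the notch between x=455 and x=523. In the scene crop, the front corners are (25,139) and (738,21), and the notch lies between x=268 and x=336.

```bash
python3 - <<'E'
from h import *
np.set_printoptions(precision=1,suppress=True)
T=lambda x,y:(85+x/2.889,195+y/2.9); S=lambda x,y:(212+x/3.9,160+y/3.9)
tp=dict(L=(25,149),R=(764,96),nL=(458,117),nR=(524,112)); sp=dict(L=(738,21),R=(25,139),nR=(268,101),nL=(336,88))
P={}
for k in tp:
    t=T(*tp[k]);s=S(*sp[k]);P[k]=plane("top",t,130);print(k,tri(t,s),P[k],plane("scene",s,130))
y=P['L']-P['R'];print(np.linalg.norm(y));y/=np.linalg.norm(y);x=np.array([y[1],-y[0],0])
print("y",y,"yaw",np.degrees(np.arctan2(x[1],x[0])))
for k in tp:print(k,(P[k]-P['R'])@y,(P[k]-P['R'])@x)
for u in((288,272),(171,268)):print("obst",plane("top",u,72))
E
```

```text
L (array([514.3, 319.2, 126.1]), np.float64(2.669216620637109)) [514. 316. 130.] [517.2 319.  130. ]
R (array([ 546.5, -182.7,  126.9]), np.float64(2.41608828179664)) [ 546.  -183.2  130. ] [ 549.5 -181.4  130. ]
nL (array([533.8,  29.4, 127.3]), np.float64(5.456741974405528)) [533.2  26.5 130. ] [536.2  31.7 130. ]
nR (array([536.9, -16.8, 125.7]), np.float64(3.0591893897598776)) [536.3 -18.3 130. ] [540.8 -15.8 130. ]
500.247254649688
y [-0.1  1.   0. ] yaw 3.6632855820228776
L 500.2472546496881 -5.514326405290102e-15
R 0.0 0.0
nL 210.1065543417411 0.6780318763579579
nR 165.16170139691604 0.8567265928797801
obst [460.5 -62.9  72. ]
obst [471.2 180.4  72. ]
```

Call:
{"fn": "move_arm", "kwargs": {"steps": [{"wz": 0.1, "tx": 1.4, "ty": -3, "hand": 0}, {"wz": 0.2, "tx": 2.8, "ty": -6, "hand": 0}, {"wz": 0.3, "tx": 4.2, "ty": -9, "hand": 0}, {"wz": 0.4, "tx": 5.6, "ty": -12, "hand": 0}, {"wz": 0.423, "tx": 7, "ty": -15, "hand": 0}]}}

```text
validation failed for argument at $.st...
```

Call:
{"fn": "move_arm", "kwargs": {"steps": [{"wx": 0.003, "wy": -0.05, "tx": 1.4, "ty": -3, "hand": 0}, {"wx": 0.006, "wy": -0.1, "tx": 2.8, "ty": -6, "hand": 0}, {"wx": 0.01, "wy": -0.15, "tx": 4.2, "ty": -9, "hand": 0}, {"wx": 0.013, "wy": -0.21, "tx": 5.6, "ty": -12, "hand": 0}, {"wx": 0.013, "wy": -0.21, "tx": 7, "ty": -15, "hand": 0}]}}

```text
validation failed for argument at $.st...
```

Call:
{"fn": "move_arm", "kwargs": {"steps": [{"tx": 1.4, "ty": -3, "hand": 0}, {"tx": 2.8, "ty": -6, "hand": 0}, {"tx": 4.2, "ty": -9, "hand": 0}, {"tx": 5.6, "ty": -12, "hand": 0}, {"tx": 7, "ty": -15, "hand": 0}]}}

```text
validation failed for argument at $.st...
```

All seven keys are required in each row.

Call:
{"fn": "move_arm", "kwargs": {"steps": [{"wx": 0, "wy": 0, "wz": 0.1, "tx": 1.4, "ty": -3, "tz": 0, "hand": 0}, {"wx": 0, "wy": 0, "wz": 0.2, "tx": 2.8, "ty": -6, "tz": 0, "hand": 0}, {"wx": 0, "wy": 0, "wz": 0.3, "tx": 4.2, "ty": -9, "tz": 0, "hand": 0}, {"wx": 0, "wy": 0, "wz": 0.4, "tx": 5.6, "ty": -12, "tz": 0, "hand": 0}, {"wx": 0, "wy": 0, "wz": 0.423, "tx": 7, "ty": -15, "tz": 0, "hand": 0}]}}

```text
time_s: 0.52
eef_pos: [289.8, 433.4, 241.9]
tcp_rot: [[-0.998, -0.07, -0.0], [-0.07, 0.998, -0.001], [0.0, -0.001, -1.0]]
contact_force: [0.7, 0.5, 0.6]
finger_gap: 25.5
grasp_force: 0.0
```

Call:
{"fn": "move_arm", "kwargs": {"steps": [{"wx": 0.003, "wy": -0.05, "wz": 0, "tx": 1.4, "ty": -3, "tz": 0, "hand": 0}, {"wx": 0.006, "wy": -0.1, "wz": 0, "tx": 2.8, "ty": -6, "tz": 0, "hand": 0}, {"wx": 0.01, "wy": -0.15, "wz": 0, "tx": 4.2, "ty": -9, "tz": 0, "hand": 0}, {"wx": 0.013, "wy": -0.21, "wz": 0, "tx": 5.6, "ty": -12, "tz": 0, "hand": 0}, {"wx": 0.013, "wy": -0.21, "wz": 0, "tx": 7, "ty": -15, "tz": 0, "hand": 0}]}}

```text
time_s: 0.93
eef_pos: [358.3, 283.5, 241.8]
tcp_rot: [[-0.975, -0.066, 0.211], [-0.065, 0.998, 0.013], [-0.211, -0.002, -0.977]]
contact_force: [-0.7, -0.1, 0.5]
finger_gap: 0.0
grasp_force: 0.0
```

Call:
{"fn": "move_arm", "kwargs": {"steps": [{"wx": 0, "wy": 0, "wz": 0, "tx": 1.4, "ty": -3, "tz": 0, "hand": 0}, {"wx": 0, "wy": 0, "wz": 0, "tx": 2.8, "ty": -6, "tz": 0, "hand": 0}, {"wx": 0, "wy": 0, "wz": 0, "tx": 4.2, "ty": -9, "tz": 0, "hand": 0}, {"wx": 0, "wy": 0, "wz": 0, "tx": 5.6, "ty": -12, "tz": 0, "hand": 0}, {"wx": 0, "wy": 0, "wz": 0, "tx": 7, "ty": -15, "tz": 0, "hand": 0}]}}

```text
time_s: 1.35
eef_pos: [429.7, 133.5, 242.3]
tcp_rot: [[-0.976, -0.064, 0.209], [-0.063, 0.998, 0.013], [-0.209, -0.0, -0.978]]
contact_force: [0.4, 0.7, -0.8]
finger_gap: 0.2
grasp_force: 0.0
```

Call:
{"fn": "move_arm", "kwargs": {"steps": [{"wx": 0, "wy": 0, "wz": 0, "tx": 1.4, "ty": -3, "tz": 0, "hand": 0}, {"wx": 0, "wy": 0, "wz": 0, "tx": 2.8, "ty": -6, "tz": 0, "hand": 0}, {"wx": 0, "wy": 0, "wz": 0, "tx": 4.2, "ty": -9, "tz": 0, "hand": 0}, {"wx": 0, "wy": 0, "wz": 0, "tx": 5.6, "ty": -12, "tz": 0, "hand": 0}, {"wx": 0, "wy": 0, "wz": 0, "tx": 6.6, "ty": -15.2, "tz": 0, "hand": 0}]}}

```text
time_s: 1.77
eef_pos: [496.2, -18.1, 242.4]
tcp_rot: [[-0.976, -0.065, 0.209], [-0.063, 0.998, 0.013], [-0.209, -0.001, -0.978]]
contact_force: [1.2, 1.2, 0.0]
finger_gap: -0.2
grasp_force: 0.0
```

Call:
{"fn": "move_arm", "kwargs": {"steps": [{"wx": 0, "wy": 0, "wz": 0, "tx": 1.6, "ty": -3.8, "tz": 0, "hand": 0}, {"wx": 0, "wy": 0, "wz": 0, "tx": 3.3, "ty": -7.6, "tz": 0, "hand": 0}, {"wx": 0, "wy": 0, "wz": 0, "tx": 4.9, "ty": -11.4, "tz": 0, "hand": 0}, {"wx": 0, "wy": 0, "wz": 0, "tx": 6.6, "ty": -15.2, "tz": 0, "hand": 0}, {"wx": 0, "wy": 0, "wz": 0, "tx": 6.6, "ty": -15.2, "tz": -3.0, "hand": 0}]}}

```text
time_s: 2.18
eef_pos: [566.5, -179.1, 217.5]
tcp_rot: [[-0.974, -0.055, 0.22], [-0.056, 0.998, 0.004], [-0.22, -0.008, -0.976]]
contact_force: [1.7, -1.4, 0.2]
finger_gap: 0.4
grasp_force: 0.0
```

Call:
{"fn": "move_arm", "kwargs": {"steps": [{"wx": 0, "wy": 0, "wz": 0, "tx": 0, "ty": 0, "tz": -2, "hand": 0}, {"wx": 0, "wy": 0, "wz": 0, "tx": 0, "ty": 0, "tz": -4, "hand": 0}, {"wx": 0, "wy": 0, "wz": 0, "tx": 0, "ty": 0, "tz": -5, "hand": 0}, {"wx": 0, "wy": 0, "wz": 0, "tx": 0, "ty": 0, "tz": -5.5, "hand": 0}, {"wx": 0, "wy": 0, "wz": 0, "tx": 0, "ty": 0, "tz": -5.5, "hand": 0}]}}

```text
time_s: 2.6
eef_pos: [561.0, -168.5, 156.5]
tcp_rot: [[-0.976, -0.064, 0.207], [-0.063, 0.998, 0.013], [-0.207, -0.0, -0.978]]
contact_force: [-0.1, -0.2, 0.0]
finger_gap: -0.0
grasp_force: 0.0
```

```bash
python3 - <<'E'
from plant import vision
import cv2,numpy as np
s=vision.read_camera("scene")[:,:,::-1];t=vision.read_camera("top")[:,:,::-1]
a=cv2.resize(s[120:260,190:330],(390,390),interpolation=2);b=cv2.resize(t[180:280,250:350],(390,390),interpolation=2)
cv2.imwrite("pics/c1.png",np.hstack([a,b]))
E
```

```text
(no output)
```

View pics/c1.png

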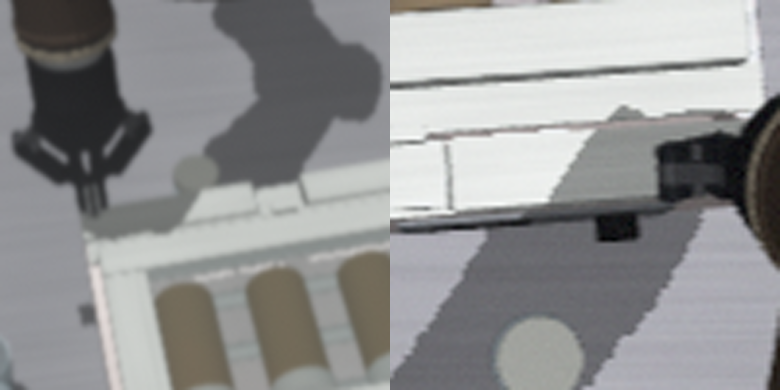

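The closed fingertips hang over the right end of the rim, at (92,205) in the left crop and (690,165) in the right. I'll lower until they touch.

Call:
{"fn": "move_arm", "kwargs": {"steps": [{"wx": 0, "wy": 0, "wz": 0, "tx": 0, "ty": 0, "tz": -0.6, "hand": 0}, {"wx": 0, "wy": 0, "wz": 0, "tx": 0, "ty": 0, "tz": -0.9, "hand": 0}, {"wx": 0, "wy": 0, "wz": 0, "tx": 0, "ty": 0, "tz": -1.1, "hand": 0}, {"wx": 0, "wy": 0, "wz": 0, "tx": 0, "ty": 0, "tz": -1.2, "hand": 0}, {"wx": 0, "wy": 0, "wz": 0, "tx": 0, "ty": 0, "tz": -1.2, "hand": 0}]}}

```text
time_s: 3.12
eef_pos: [561.4, -168.7, 145.2]
tcp_rot: [[-0.976, -0.064, 0.208], [-0.063, 0.998, 0.013], [-0.209, -0.0, -0.978]]
contact_force: [0.8, -0.2, -0.2]
finger_gap: 0.3
grasp_force: 0.0
```

Call:
{"fn": "move_arm", "kwargs": {"steps": [{"wx": 0, "wy": 0, "wz": 0, "tx": 0, "ty": 0, "tz": -0.05, "hand": 0}, {"wx": 0, "wy": 0, "wz": 0, "tx": 0, "ty": 0, "tz": -0.1, "hand": 0}, {"wx": 0, "wy": 0, "wz": 0, "tx": 0, "ty": 0, "tz": -0.15, "hand": 0}, {"wx": 0, "wy": 0, "wz": 0, "tx": 0, "ty": 0, "tz": -0.2, "hand": 0}, {"wx": 0, "wy": 0, "wz": 0, "tx": 0, "ty": 0, "tz": -0.2, "hand": 0}]}}

```text
time_s: 3.53
eef_pos: [561.5, -168.8, 143.3]
tcp_rot: [[-0.976, -0.064, 0.208], [-0.063, 0.998, 0.013], [-0.209, -0.0, -0.978]]
contact_force: [-0.3, 0.8, 0.3]
finger_gap: -0.0
grasp_force: 0.0
```

Call:
{"fn": "move_arm", "kwargs": {"steps": [{"wx": 0, "wy": 0, "wz": 0, "tx": 0, "ty": 0, "tz": -0.03, "hand": 0}, {"wx": 0, "wy": 0, "wz": 0, "tx": 0, "ty": 0, "tz": -0.06, "hand": 0}, {"wx": 0, "wy": 0, "wz": 0, "tx": 0, "ty": 0, "tz": -0.1, "hand": 0}, {"wx": 0, "wy": 0, "wz": 0, "tx": 0, "ty": 0, "tz": -0.1, "hand": 0}, {"wx": 0, "wy": 0, "wz": 0, "tx": 0, "ty": 0, "tz": -0.1, "hand": 0}]}}

```text
time_s: 3.95
eef_pos: [561.5, -168.8, 142.5]
tcp_rot: [[-0.976, -0.064, 0.209], [-0.063, 0.998, 0.013], [-0.209, -0.0, -0.978]]
contact_force: [0.3, 0.2, 2.2]
finger_gap: 0.3
grasp_force: 1.1
```

Contact, at about 2 N. I'll press slightly more and start sweeping along the rim.

Call:
{"fn": "move_arm", "kwargs": {"steps": [{"wx": 0, "wy": 0, "wz": 0, "tx": 0, "ty": 0, "tz": -0.05, "hand": 0}, {"wx": 0, "wy": 0, "wz": 0, "tx": -0.03, "ty": 0.4, "tz": -0.05, "hand": 0}, {"wx": 0, "wy": 0, "wz": 0, "tx": -0.06, "ty": 0.9, "tz": -0.05, "hand": 0}, {"wx": 0, "wy": 0, "wz": 0, "tx": -0.09, "ty": 1.4, "tz": -0.05, "hand": 0}, {"wx": 0, "wy": 0, "wz": 0, "tx": -0.13, "ty": 2.0, "tz": -0.05, "hand": 0}]}}

```text
time_s: 4.37
eef_pos: [560.8, -149.3, 142.4]
tcp_rot: [[-0.976, -0.063, 0.21], [-0.062, 0.998, 0.012], [-0.211, -0.002, -0.978]]
contact_force: [-0.4, -4.2, 5.8]
finger_gap: -0.0
grasp_force: 2.8
```

Call:
{"fn": "move_arm", "kwargs": {"steps": [{"wx": 0, "wy": 0, "wz": 0, "tx": -0.04, "ty": 0.6, "tz": 0, "hand": 0}, {"wx": 0, "wy": 0, "wz": 0, "tx": -0.08, "ty": 1.2, "tz": 0, "hand": 0}, {"wx": 0, "wy": 0, "wz": 0, "tx": -0.12, "ty": 1.8, "tz": 0, "hand": 0}, {"wx": 0, "wy": 0, "wz": 0, "tx": -0.15, "ty": 2.4, "tz": 0, "hand": 0}, {"wx": 0, "wy": 0, "wz": 0, "tx": -0.19, "ty": 3.0, "tz": 0, "hand": 0}]}}

```text
time_s: 4.78
eef_pos: [558.9, -118.9, 142.4]
tcp_rot: [[-0.976, -0.064, 0.21], [-0.063, 0.998, 0.012], [-0.21, -0.001, -0.978]]
contact_force: [0.6, -3.7, 5.7]
finger_gap: 0.7
grasp_force: 2.7
```

Call:
{"fn": "move_arm", "kwargs": {"steps": [{"wx": 0, "wy": 0, "wz": 0, "tx": -0.04, "ty": 0.6, "tz": 0, "hand": 0}, {"wx": 0, "wy": 0, "wz": 0, "tx": -0.08, "ty": 1.2, "tz": 0, "hand": 0}, {"wx": 0, "wy": 0, "wz": 0, "tx": -0.12, "ty": 1.8, "tz": 0, "hand": 0}, {"wx": 0, "wy": 0, "wz": 0, "tx": -0.15, "ty": 2.4, "tz": 0, "hand": 0}, {"wx": 0, "wy": 0, "wz": 0, "tx": -0.19, "ty": 3.0, "tz": 0, "hand": 0}]}}

```text
time_s: 5.2
eef_pos: [557.0, -88.9, 142.4]
tcp_rot: [[-0.976, -0.064, 0.21], [-0.063, 0.998, 0.012], [-0.21, -0.001, -0.978]]
contact_force: [-0.1, -3.2, 5.0]
finger_gap: -0.0
grasp_force: 2.8
```

Call:
{"fn": "move_arm", "kwargs": {"steps": [{"wx": 0, "wy": 0, "wz": 0, "tx": -0.04, "ty": 0.6, "tz": 0, "hand": 0}, {"wx": 0, "wy": 0, "wz": 0, "tx": -0.08, "ty": 1.2, "tz": 0, "hand": 0}, {"wx": 0, "wy": 0, "wz": 0, "tx": -0.12, "ty": 1.8, "tz": 0, "hand": 0}, {"wx": 0, "wy": 0, "wz": 0, "tx": -0.15, "ty": 2.4, "tz": 0, "hand": 0}, {"wx": 0, "wy": 0, "wz": 0, "tx": -0.19, "ty": 3.0, "tz": 0, "hand": 0}]}}

```text
time_s: 5.62
eef_pos: [555.2, -58.9, 142.4]
tcp_rot: [[-0.976, -0.064, 0.21], [-0.062, 0.998, 0.012], [-0.211, -0.001, -0.978]]
contact_force: [-0.9, -4.1, 5.6]
finger_gap: -0.3
grasp_force: 2.9
```

Call:
{"fn": "move_arm", "kwargs": {"steps": [{"wx": 0, "wy": 0, "wz": 0, "tx": -0.03, "ty": 0.4, "tz": 0, "hand": 0}, {"wx": 0, "wy": 0, "wz": 0, "tx": -0.05, "ty": 0.8, "tz": 0, "hand": 0}, {"wx": 0, "wy": 0, "wz": 0, "tx": -0.08, "ty": 1.2, "tz": 0, "hand": 0}, {"wx": 0, "wy": 0, "wz": 0, "tx": -0.1, "ty": 1.6, "tz": 0, "hand": 0}, {"wx": 0, "wy": 0, "wz": 0, "tx": -0.13, "ty": 2.0, "tz": 0, "hand": 0}]}}

```text
time_s: 6.03
eef_pos: [553.8, -39.0, 142.4]
tcp_rot: [[-0.976, -0.064, 0.21], [-0.062, 0.998, 0.012], [-0.21, -0.001, -0.978]]
contact_force: [0.4, -3.8, 5.6]
finger_gap: -0.0
grasp_force: 2.9
```

Call:
{"fn": "move_arm", "kwargs": {"steps": [{"wx": 0, "wy": 0, "wz": 0, "tx": -0.03, "ty": 0.4, "tz": 0, "hand": 0}, {"wx": 0, "wy": 0, "wz": 0, "tx": -0.05, "ty": 0.8, "tz": 0, "hand": 0}, {"wx": 0, "wy": 0, "wz": 0, "tx": -0.08, "ty": 1.2, "tz": 0, "hand": 0}, {"wx": 0, "wy": 0, "wz": 0, "tx": -0.1, "ty": 1.6, "tz": 0, "hand": 0}, {"wx": 0, "wy": 0, "wz": 0, "tx": -0.13, "ty": 2.0, "tz": 0, "hand": 0}]}}

```text
time_s: 6.45
eef_pos: [552.3, -18.7, 142.2]
tcp_rot: [[-0.976, -0.064, 0.21], [-0.063, 0.998, 0.013], [-0.21, -0.001, -0.978]]
contact_force: [0.4, -3.4, 4.6]
finger_gap: 0.2
grasp_force: 2.4
```

Call:
{"fn": "move_arm", "kwargs": {"steps": [{"wx": 0, "wy": 0, "wz": 0, "tx": -0.01, "ty": 0.2, "tz": 0, "hand": 0}, {"wx": 0, "wy": 0, "wz": 0, "tx": -0.03, "ty": 0.4, "tz": 0, "hand": 0}, {"wx": 0, "wy": 0, "wz": 0, "tx": -0.04, "ty": 0.6, "tz": 0, "hand": 0}, {"wx": 0, "wy": 0, "wz": 0, "tx": -0.05, "ty": 0.8, "tz": 0, "hand": 0}, {"wx": 0, "wy": 0, "wz": 0, "tx": -0.06, "ty": 1.0, "tz": 0, "hand": 0}]}}

```text
time_s: 6.87
eef_pos: [550.6, -8.0, 141.3]
tcp_rot: [[-0.976, -0.065, 0.207], [-0.063, 0.998, 0.014], [-0.207, 0.0, -0.978]]
contact_force: [-0.4, 0.7, -0.7]
finger_gap: -0.0
grasp_force: 0.0
```

The force has vanished, so the fingertip is over the notch. I'll go on to its middle, about 12 mm, then lower onto the catch.

Call:
{"fn": "move_arm", "kwargs": {"steps": [{"wx": 0, "wy": 0, "wz": 0, "tx": -0.02, "ty": 0.3, "tz": 0, "hand": 0}, {"wx": 0, "wy": 0, "wz": 0, "tx": -0.04, "ty": 0.6, "tz": 0, "hand": 0}, {"wx": 0, "wy": 0, "wz": 0, "tx": -0.06, "ty": 0.9, "tz": 0, "hand": 0}, {"wx": 0, "wy": 0, "wz": 0, "tx": -0.08, "ty": 1.2, "tz": 0, "hand": 0}, {"wx": 0, "wy": 0, "wz": 0, "tx": -0.08, "ty": 1.2, "tz": 0, "hand": 0}]}}

```text
time_s: 7.28
eef_pos: [550.4, 4.1, 141.7]
tcp_rot: [[-0.976, -0.065, 0.208], [-0.064, 0.998, 0.013], [-0.209, -0.0, -0.978]]
contact_force: [0.3, -1.0, -0.2]
finger_gap: 0.2
grasp_force: 0.0
```

Call:
{"fn": "move_arm", "kwargs": {"steps": [{"wx": 0, "wy": 0, "wz": 0, "tx": 0, "ty": 0, "tz": -0.2, "hand": 0}, {"wx": 0, "wy": 0, "wz": 0, "tx": 0, "ty": 0, "tz": -0.4, "hand": 0}, {"wx": 0, "wy": 0, "wz": 0, "tx": 0, "ty": 0, "tz": -0.6, "hand": 0}, {"wx": 0, "wy": 0, "wz": 0, "tx": 0, "ty": 0, "tz": -0.75, "hand": 0}, {"wx": 0, "wy": 0, "wz": 0, "tx": 0, "ty": 0, "tz": -0.75, "hand": 0}]}}

```text
time_s: 7.7
eef_pos: [550.2, 3.0, 134.0]
tcp_rot: [[-0.976, -0.064, 0.208], [-0.062, 0.998, 0.013], [-0.208, -0.0, -0.978]]
contact_force: [-0.8, 0.2, 2.4]
finger_gap: -0.1
grasp_force: 0.8
```

Call:
{"fn": "move_arm", "kwargs": {"steps": [{"wx": 0, "wy": 0, "wz": 0, "tx": 0, "ty": 0, "tz": -0.06, "hand": 0}, {"wx": 0, "wy": 0, "wz": 0, "tx": 0, "ty": 0, "tz": -0.12, "hand": 0}, {"wx": 0, "wy": 0, "wz": 0, "tx": 0, "ty": 0, "tz": -0.18, "hand": 0}, {"wx": 0, "wy": 0, "wz": 0, "tx": 0, "ty": 0, "tz": -0.24, "hand": 0}, {"wx": 0, "wy": 0, "wz": 0, "tx": 0, "ty": 0, "tz": -0.3, "hand": 0}]}}

```text
time_s: 8.12
eef_pos: [549.9, 3.0, 131.2]
tcp_rot: [[-0.976, -0.064, 0.207], [-0.062, 0.998, 0.013], [-0.208, -0.0, -0.978]]
contact_force: [-4.5, -1.2, 5.9]
finger_gap: 0.3
grasp_force: 3.0
```

Call:
{"fn": "move_arm", "kwargs": {"steps": [{"wx": 0, "wy": 0, "wz": 0, "tx": 0, "ty": 0, "tz": -0.06, "hand": 0}, {"wx": 0, "wy": 0, "wz": 0, "tx": 0, "ty": 0, "tz": -0.12, "hand": 0}, {"wx": 0, "wy": 0, "wz": 0, "tx": 0, "ty": 0, "tz": -0.18, "hand": 0}, {"wx": 0, "wy": 0, "wz": 0, "tx": 0, "ty": 0, "tz": -0.24, "hand": 0}, {"wx": 0, "wy": 0, "wz": 0, "tx": 0, "ty": 0, "tz": -0.3, "hand": 0}]}}

```text
time_s: 8.53
eef_pos: [549.5, 3.0, 128.0]
tcp_rot: [[-0.976, -0.064, 0.207], [-0.062, 0.998, 0.013], [-0.207, -0.0, -0.978]]
contact_force: [-7.0, -1.0, 7.3]
finger_gap: -0.2
grasp_force: 4.3
```

Call:
{"fn": "move_arm", "kwargs": {"steps": [{"wx": 0, "wy": 0, "wz": 0, "tx": 0, "ty": 0, "tz": -0.05, "hand": 0}, {"wx": 0, "wy": 0, "wz": 0, "tx": 0, "ty": 0, "tz": -0.1, "hand": 0}, {"wx": 0, "wy": 0, "wz": 0, "tx": 0, "ty": 0, "tz": -0.15, "hand": 0}, {"wx": 0, "wy": 0, "wz": 0, "tx": 0, "ty": 0, "tz": -0.15, "hand": 0}, {"wx": 0, "wy": 0, "wz": 0, "tx": 0, "ty": 0, "tz": -0.15, "hand": 0}]}}

```text
time_s: 8.95
eef_pos: [548.9, 3.0, 126.6]
tcp_rot: [[-0.977, -0.064, 0.206], [-0.062, 0.998, 0.013], [-0.206, 0.0, -0.979]]
contact_force: [-9.5, -0.6, 10.8]
finger_gap: -0.1
grasp_force: 6.6
```

```bash
python3 - <<'E'
from plant import vision
import cv2,numpy as np
s=vision.read_camera("scene")[:,:,::-1];t=vision.read_camera("top")[:,:,::-1]
a=cv2.resize(s[130:330,200:450],(500,400),interpolation=2);b=cv2.resize(t[150:290,230:330],(286,400),interpolation=2)
cv2.imwrite("pics/c2.png",np.hstack([a,b]))
E
```

```text
(no output)
```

View pics/c2.png

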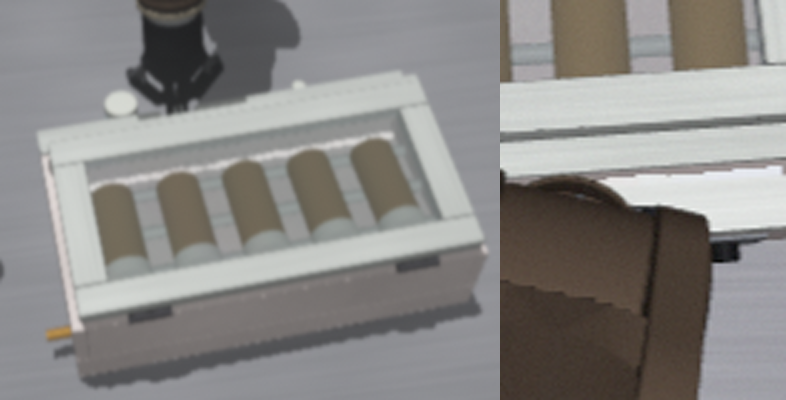

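The cover has sprung up: its front edge now hides the rim, from (40,130) to (410,75) in the left crop. I'll back the hand out to the front, clear of the cover, then raise it.

Call:
{"fn": "move_arm", "kwargs": {"steps": [{"wx": 0, "wy": 0, "wz": 0, "tx": -0.3, "ty": -0.02, "tz": 0.2, "hand": 0}, {"wx": 0, "wy": 0, "wz": 0, "tx": -0.8, "ty": -0.05, "tz": 0.5, "hand": 0}, {"wx": 0, "wy": 0, "wz": 0, "tx": -1.5, "ty": -0.1, "tz": 0.9, "hand": 0}, {"wx": 0, "wy": 0, "wz": 0, "tx": -2.5, "ty": -0.16, "tz": 1.3, "hand": 0}, {"wx": 0, "wy": 0, "wz": 0, "tx": -4.0, "ty": -0.25, "tz": 1.8, "hand": 0}]}}

```text
time_s: 9.47
eef_pos: [510.0, 0.6, 145.0]
tcp_rot: [[-0.976, -0.064, 0.209], [-0.063, 0.998, 0.013], [-0.209, -0.001, -0.978]]
contact_force: [-0.4, 0.6, 1.2]
finger_gap: -0.1
grasp_force: 0.0
```

Call:
{"fn": "move_arm", "kwargs": {"steps": [{"wx": 0, "wy": 0, "wz": 0, "tx": -2, "ty": 0, "tz": 1, "hand": 0}, {"wx": 0, "wy": 0, "wz": 0, "tx": -4, "ty": 0, "tz": 3, "hand": 0}, {"wx": 0, "wy": 0, "wz": 0, "tx": -6, "ty": 0, "tz": 6, "hand": 0}, {"wx": 0, "wy": 0, "wz": 0, "tx": -7, "ty": 0, "tz": 9, "hand": 0}, {"wx": 0, "wy": 0, "wz": 0, "tx": -7, "ty": 0, "tz": 9, "hand": 0}]}}

```text
time_s: 9.88
eef_pos: [440.0, 0.3, 239.0]
tcp_rot: [[-0.975, -0.064, 0.214], [-0.061, 0.998, 0.016], [-0.214, 0.003, -0.977]]
contact_force: [1.8, -0.7, -0.1]
finger_gap: -0.2
grasp_force: 0.0
```

```bash
python3 - <<'E'
from plant import vision
import cv2,numpy as np
s=vision.read_camera("scene")[:,:,::-1];t=vision.read_camera("top")[:,:,::-1]
a=cv2.resize(s[90:330,150:450],(450,360),interpolation=2);b=cv2.resize(t[70:300,90:420],None,fx=.98,fy=360/230,interpolation=2)
cv2.imwrite("pics/c3.png",np.hstack([a,b]))
E
```

```text
(no output)
```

View pics/c3.png

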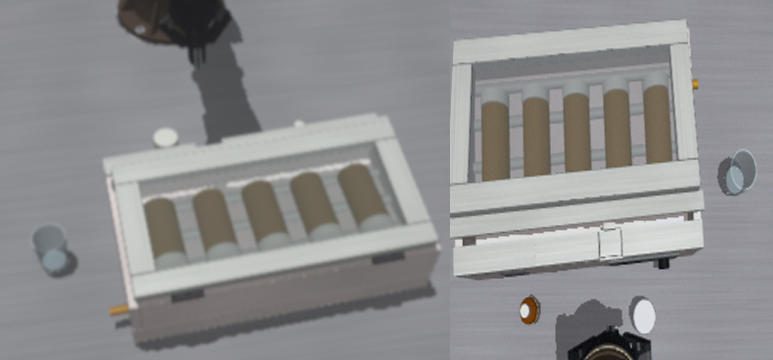

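The cover stands ajar: there is a gap between flange and rim near row 235 of the right crop, and the catch has sprung back at (610,243). The reagent, jar and beaker haven't moved, and the hand is clear.

```bash
python3 -c "
from plant import order
print(order.sign_off())"
```

```text
the job is handed in; nothing more can be done
None
```

The job is handed in: I ran a fingertip along the rim from its right end, found the notch and pressed the catch. The cover sprang up and stands ajar, the hand is clear, and the last pictures show the glassware unmoved, at about 10 s on the robot's clock.

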